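# Push the laden chopping board home into its corner stop

### The job

Push the chopping board, with the salt shaker and egg timer standing on it, along the worktop into the metal corner stop until it sits square and snug against both the long rail at the back and the short cheek at the right. Push gently and only on the board, with the fingers: do not lift it or touch what stands on it, which must still be standing on the board at the end. Leave the other things where they stand.

Things in the scene. Friction and masses are not known exactly. Their poses are not given: they have to be found in the camera images.
- board: pale-wood chopping board lying flat on the worktop, 120 (x) x 180 (y) x 30 (z) mm, upright sides with 4 mm rounded edges, 0.33 to 0.61 kg, slides with ordinary friction; carries the salt shaker and the egg timer. Origin at the centre of its underside; x across its short side (to the back), y along its long side, z up. Either long side may face the rail.
- corner_stop: L-shaped corner stop of dark grey steel fixed to the worktop, bars 15 mm thick and 20 mm high. Origin on the worktop at the inner corner. The long rail is at the back: its inner face is the plane x = 0 and runs from the corner to y = +160 mm (to the robot's left). The short cheek is at the right: its inner face is the plane y = 0 and runs from the corner to x = -100 mm (towards the robot). z up.
- home (a point): where the centre of the board's underside lies when fully home: on the worktop, 60 mm in front of the rail face, 90 mm left of the cheek face; axes as the corner stop's. Overhead: a wall cabinet 0.65 m up, beyond x = 0.5 m, and a hanging wire basket from 0.3 m up, beyond x = 0.6 m and left of y = -0.02 m (base frame): keep wrist and forearm low and clear of them
- shaker: small glass salt shaker with a domed grey top, 44 mm across, 90 mm high, 0.1 kg, standing loose on the board, about 30 mm right of its middle. Origin at the centre of its underside.
- timer: round wind-up egg timer, red above and white below, 55 mm across, 56 mm high, 0.11 kg, standing loose on the board, about 30 mm left of its middle. Origin at the centre of its underside.
- rail_jar: spice jar, 46 mm across, 109 mm high, standing just behind the rail, outside the corner stop. Origin under its centre. Bystander: leave it where it stands.
- garlic: garlic bulb, 54 mm across, 53 mm high, on the worktop in front of the corner stop to the right. Origin under its centre. Bystander: leave it where it stands.
- mug: purple mug, 80 mm across (113 mm with the handle), 89 mm high, at the left of the worktop. Origin at the underside, midway along cup and handle. Bystander: leave it where it stands.
- left_jar: spice jar, 44 mm across, 99 mm high, at the left front of the worktop. Origin under its centre. Bystander: leave it where it stands.
- honey: squat honey jar with a pale lid, 55 mm across, 86 mm high, at the left of the worktop. Origin under its centre. Bystander: leave it where it stands.
There are look-alikes about, which are no part of the job. Leave any green look-alike of the timer alone.

How it is judged:
By the outcome, as a careful person would: the job done as asked, in the order asked, and still so for the second after the job is handed in, with the robot touching nothing.
It also fails if it takes over 67 s, if anything falls off the work surface, if the arm or the gripper's body presses on something with over 40 N, if the wrist force passes 120 N, or if a joint passes its speed limit or range.

### The arm

A 6-joint arm with a two-finger parallel gripper is mounted at the origin on a cart in front of the work surface, level with it; the furniture and walls round the work are solid. World frame = base frame: x ahead of the robot, y to its left, z up, the work surface at z = 0. Lengths are in mm, angles in rad, forces in N, time in s.
With the tool pointing down it reaches from about 275 to 825 mm from the base axis. Payload 5.2 kg.
Tool frame: the origin (TCP) lies at the very end of the fingers, on their centre line; the grasp point (between the pads) lies 19 mm behind it; z points along the fingers, y is the line along which they close (so a half turn about z gives the same grasp; the last joint's range is limited). The gripper opens to 93 mm and grips with 3 to 60 N. Pads are 15 mm wide; open, the fingers measure 128 mm over their backs; the gripper's body (75 mm by 188 mm) begins 65 mm behind the grasp point.
Start: joints at [-1.493, 0.259, 1.535, -0, 1.348, -0.203], TCP at [152.439, -528.457, 184.053] pointing down, gripper open.
Joint ranges: [-3.14, 3.14], [-0.91, 2.08], [0.19, 2.58], [-1.22, 4.36], [0.22, 2.71], [-3.12, 3.12]. Speed limits (rad/s): [2.57, 2.57, 3.14, 3.14, 3.14, 3.14].

### API

Orientations are given as [roll, pitch, yaw] about the fixed x, y, z axes, in that order (R = Rz(yaw) Ry(pitch) Rx(roll)).
In Python, from bench import robot gives the robot as it stands. The module is installed in compiled form; this text tells all that it offers. Calls block until the motion is done:
- robot.move_ptp(position, orientation): joint-space move of the TCP to a pose.
- robot.move_linear(position, ori=None, speed=150, f_stop=None): straight line of the TCP; ori=None keeps the orientation; speed is the mean speed in mm/s. With f_stop (N) it stops when the force on the tool has changed by that much, and returns True; else False.
- robot.move_j(angles): joint-space move.
- robot.move_gripper(opening): opening from 0.0 (shut) to 1.0 (fully open); the grip force is fixed at half the most; returns when the fingers have stopped.
- robot.sleep(seconds).
- robot.inverse_kinematics(position, orientation): joint angles nearest the present ones, or None.
- robot.get_image(name): name is "side" or "top" or "wrist"; returns a dict with "img" (480x640x3 uint8, blue, green, red), "fovy" (degrees; the focal length in pixels is half the picture's height over the tangent of half this angle, whatever the lens; pixels are square), "cx", "cy" (the principal point, pixels), "eye" and "orientation" of the camera in the world. Camera axes: x right, y down, z forward; pixel columns grow to the right and rows downward; lengths in mm; the calibration is good to about 2 mm. A picture is of the moment at which its call begins. There is no depth.
A pose or a line that the arm cannot do raises robot.MotionError and nothing moves.
- robot.hand_in(): hands the job in; it is judged then, once.
Readings, each from a call of its own:
- robot.current_t(): time.
- robot.current_qpos(): joint angles.
- robot.current_joint_vel(): joint speeds.
- robot.current_joint_efforts(): joint torques, N m.
- robot.current_tcp_pos(): TCP position.
- robot.current_eef_rot(): TCP orientation.
- robot.current_contact_force(): force on the tool from outside, world axes, zero at the start.
- robot.current_ft_torque(): the same for the moment, N m.
- robot.current_gripper_width(): opening from 0.0 (shut) to 1.0 (fully open).
- robot.current_finger_force(): force on a finger pad.
Only numpy, scipy, OpenCV 4.12 (cv2) and the standard library are available. Lean on these libraries where they do the work, as an engineer would, in place of code of your own. Each camera call takes 0.05 s, during which the arm holds its last target. There are 200 camera calls.

## Working session

There is one attempt and no reset: what is moved stays moved. The work goes in short steps, each a Python script; the robot and the scene stay as the last script left them, time stands still between calls to the robot, and variables do not carry over. Pictures are saved under pics/ and viewed, at most 10 in all, crops included, and the job is handed in when it is done.

```bash
mkdir -p pics; cat > h.py <<'E'
import numpy as np, cv2
from bench import robot
from scipy.spatial.transform import Rotation as R
def cam(n):
    d=robot.get_image(n); d['f']=240/np.tan(np.radians(d['fovy'])/2); return d
def rot(d):
    o=np.array(d['orientation']); return o if o.shape==(3,3) else R.from_euler('xyz',o).as_matrix()
def ray(d,u,v,z):
    r=rot(d)@np.array([(u-d['cx'])/d['f'],(v-d['cy'])/d['f'],1]); e=np.array(d['eye'])
    return e+r*(z-e[2])/r[2]
def proj(d,p):
    c=rot(d).T@(np.array(p)-np.array(d['eye'])); return c[0]/c[2]*d['f']+d['cx'],c[1]/c[2]*d['f']+d['cy']
E
python3 - <<'E'
from h import *
for n in('top','side'):
    d=cam(n); cv2.imwrite(f'pics/{n}1.png',d['img']); print(n,d['fovy'],d['cx'],d['cy'],d['eye'],d['orientation'])
E
```

```text
top 46.99175317061275 323.7034163528949 242.85303461536444 [ 362.23635972  -38.3444405  1268.55033805] [-2.99428754 -0.01806124 -1.59730107]
side 43.573121969128536 309.50446214854475 229.95454016649558 [  136.41891688 -1401.25592749   855.93400093] [-2.08930246  0.02623361 -0.32135254]
```

View pics/top1.png

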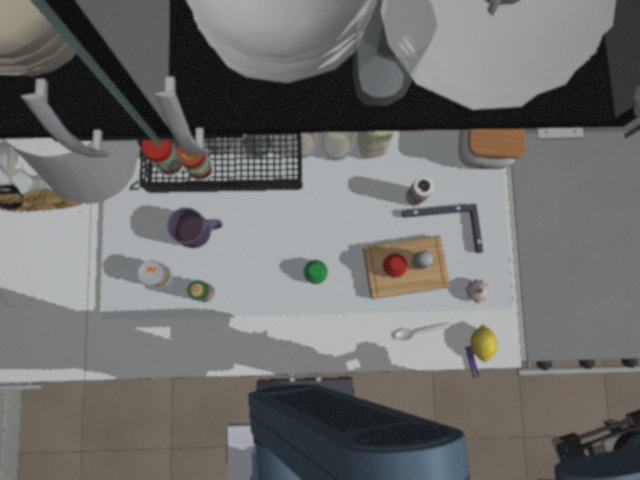

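View pics/side1.png

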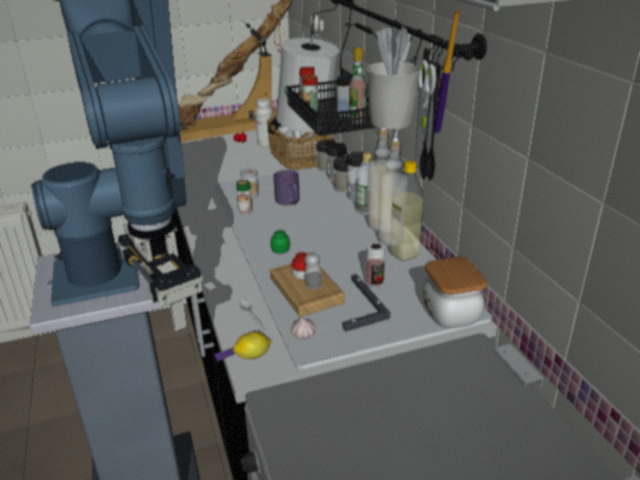

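The top view shows the board at (406,266), carrying the red timer (395,265) and the grey shaker (423,260). The rail runs (403–475,211), the cheek (475,206)–(479,250), and the garlic is at (478,290). Possible look-alikes: for the timer, the green one at (316,271), which I leave alone; for the board, the wooden lid at (495,142), which is on a jar; for the shaker, the jar at (420,190), which is behind the rail.

```bash
cat >> h.py <<'E'
def biggest(m):
    c,_=cv2.findContours(m,cv2.RETR_EXTERNAL,cv2.CHAIN_APPROX_NONE); return max(c,key=cv2.contourArea)
def ground(d,c,z): return np.array([ray(d,u,v,z)[:2] for u,v in c.reshape(-1,2)],np.float32)
E
python3 - <<'E'
from h import *
d=cam('top'); im=d['img']; hsv=cv2.cvtColor(im,cv2.COLOR_BGR2HSV)
print('px board',hsv[285,410],hsv[250,375],'rail',im[211,440],im[230,477],'table',im[230,440],'shadow',im[292,400],hsv[292,350])
roi=np.zeros(im.shape[:2],np.uint8); roi[225:305,350:460]=255
m=cv2.inRange(hsv,(5,70,60),(25,255,255))&roi
c=biggest(m); h=cv2.convexHull(c)
g=ground(d,h,30); r=cv2.minAreaRect(g); print('board',r, cv2.boxPoints(r))
roi[:]=0; roi[196:260,395:490]=255
m2=cv2.inRange(cv2.cvtColor(im,cv2.COLOR_BGR2GRAY),0,105)&roi
m2[:205,:450]=0
c2=biggest(m2); g2=ground(d,c2,20); a=cv2.approxPolyDP(g2,8,True); print('stop',a.reshape(-1,2))
for n,u,v,z in(('garlic',478,290,25),('timer',395,265,86),('shaker',423,260,120),('railjar',420,190,109),('green',316,271,50)): print(n,ray(d,u,v,z))
o=im.copy(); cv2.drawContours(o,[h,c2],-1,(0,0,255),1)
cv2.imwrite('pics/c1.png',cv2.resize(o[170:310,340:500],None,fx=4,fy=4,interpolation=cv2.INTER_NEAREST))
E
```

```text
px board [ 18 100 150] [ 19 105  97] rail [76 70 67] [77 72 70] table [174 172 167] shadow [103 138 165] [ 85   9 177]
board ((487.2865905761719, -249.72705078125), (116.58655548095703, 177.51768493652344), 6.999293804168701) [[ 418.61185 -168.73312]
 [ 440.24362 -344.9279 ]
 [ 555.9613  -330.72098]
 [ 534.3296  -154.52621]]
stop [[ 521.63904 -428.5003 ]
 [ 540.44855 -418.22363]
 [ 554.2364  -426.10913]
 [ 629.7389  -417.24167]
 [ 628.1587  -382.10016]
 [ 616.3375  -381.3589 ]
 [ 628.47406 -368.11664]
 [ 623.0645  -293.26083]
 [ 609.1328  -283.24197]
 [ 621.1254  -274.56134]
 [ 617.0426  -246.49438]
 [ 605.2255  -248.25493]
 [ 611.14075 -402.00845]
 [ 522.08295 -410.05652]]
garlic [ 430.11186109 -411.57272397   25.        ]
timer [ 485.1367683 -216.9133294   86.       ]
shaker [ 490.7024208  -271.21147873  120.        ]
railjar [ 644.18489223 -275.00393042  109.        ]
green [479.8435483  -46.41337562  50.        ]
```

View pics/c1.png

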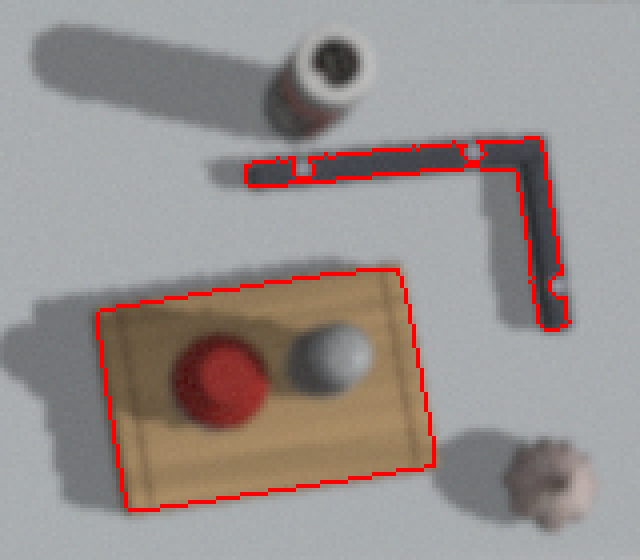

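The crop confirms it: a pale board with the red timer and grey shaker on top. The rail jar is behind the rail and the garlic is to the right front. Next, a closer wrist view for precise lines.

```bash
python3 - <<'E'
from h import *
print(robot.current_eef_rot())
robot.move_ptp([440,-310,300],[np.pi,0,.07])
print(robot.current_t(),robot.current_qpos())
d=cam('wrist'); cv2.imwrite('pics/w1.png',d['img']); print(d['fovy'],d['eye'],d['orientation'])
np.save('w1.npy',d,allow_pickle=True)
for y,p,pos in((.07,-.35,[420,-255,12]),(.07,-.35,[485,-300,12]),(.07-np.pi/2,-.35,[530,-140,12]),(.07-np.pi/2,-.35,[530,-140,180]),(.07-np.pi/2,-.35,[530,-230,12])):
    print(robot.inverse_kinematics(pos,[np.pi,p,y]))
E
```

```text
[-3.14026672e+00 -2.83118327e-04  2.80725854e-01]
1.5667 [-8.22290926e-01  1.86724296e-01  1.35045520e+00 -4.41415547e-04
  1.60516113e+00  6.79158158e-01]
63.062549577123924 [ 511.93662481 -305.0265484   499.41608603] [ 2.87037169e+00  3.42923453e-04 -1.50104220e+00]
[-1.04263257  0.23472078  2.15552378  0.52543887  0.65999621  0.05391829]
[-0.96787146  0.3481196   1.97478262  0.4802498   0.69355749  0.17968991]
None
[-0.21971149  0.22698212  1.6487071  -0.36242491  1.18593465  2.97570989]
[-0.38744477  0.43652594  1.8219958  -0.45444117  0.7765792   2.9942228 ]
```

View pics/w1.png

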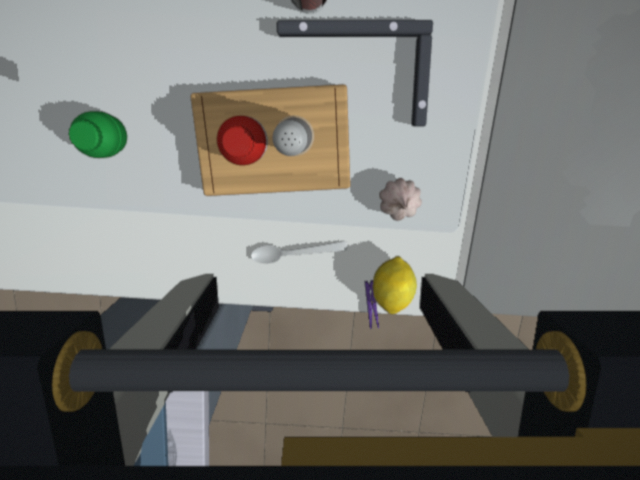

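The wrist view shows the board at (195–350,85–195), the rail's inner edge at about row 36, the cheek's inner edge at about column 415 and the garlic at (400,198).

```bash
cat >> h.py <<'E'
def boardpose(d,box):
    x0,y0,x1,y1=box; hsv=cv2.cvtColor(d['img'],cv2.COLOR_BGR2HSV)
    m=np.zeros(hsv.shape[:2],np.uint8); m[y0:y1,x0:x1]=cv2.inRange(hsv[y0:y1,x0:x1],(8,60,50),(28,255,255))
    r=cv2.minAreaRect(ground(d,cv2.convexHull(biggest(m)),30)); b=cv2.boxPoints(r)
    e=max((b[1]-b[0],b[2]-b[1]),key=np.linalg.norm); e=e*np.sign(e[1])
    return np.array(r[0]),np.arctan2(-e[0],e[1]),sorted(r[1])
def edge(d,pts,axis,z):  # fit line through pixel pts on plane z
    g=ground(d,np.array(pts,np.float32),z); return cv2.fitLine(g.astype(np.float32),cv2.DIST_HUBER,0,.01,.01).ravel()
def ext(C,gray,fixed,lo,hi,axis,thr=110):
    # first/last dark pixel in scan lo..hi, per fixed coordinate
    a=[];b=[]
    for k in fixed:
        s=(gray[lo:hi,k] if axis==0 else gray[k,lo:hi]).astype(float); i=np.where(s<thr)[0]
        if len(i)<4: continue
        p,q=lo+i[0]-.5,lo+i[-1]+.5
        a.append((k,p) if axis==0 else (p,k)); b.append((k,q) if axis==0 else (q,k))
    return a,b
E
python3 - <<'E'
from h import *
d=np.load('w1.npy',allow_pickle=True).item()
print('board',boardpose(d,(180,70,362,205)))
g=cv2.cvtColor(d['img'],cv2.COLOR_BGR2GRAY)
print(g[10:45:2,340],g[80,405:436:2],g[28,270:285])
ks=[k for k in range(330,405) if abs(k-393)>9]
o,i=ext(d,g,ks,14,45,0,90); i2,o2=ext(d,g,range(48,95),406,440,1,90)
for n,p,z in(('rail out',o,20),('rail in',i,0),('cheek out',o2,20),('cheek in',i2,0)):
    l=edge(d,p,0,z); print(n,l, 'ang',np.arctan2(l[1],l[0]))
print('garlic',ray(d,400,198,25))
E
```

```text
board (array([ 488.55401611, -252.09396362]), np.float32(0.12415652), [117.86681365966797, 177.46893310546875])
[181 183 183 173 124  75  69  71  72  71  70  63  42  78 177 184 185 186] [124 123 124 124  93  32  42  65  71  72  70  73 140 186 186 187] [121 120 121 121 121 114  89  63  63  70  72  71  72  73  72]
rail out [ 6.9617495e-02 -9.9757373e-01  6.2606812e+02 -3.4020337e+02] ang -1.5011225
rail in [ 6.9630459e-02 -9.9757284e-01  6.1266327e+02 -3.3724103e+02] ang -1.5011095
cheek out [ 9.9734902e-01  7.2765931e-02  5.7015234e+02 -4.2634180e+02] ang 0.07283031
cheek in [ 9.9697530e-01  7.7718645e-02  5.8040283e+02 -4.1312360e+02] ang 0.0777971
garlic [ 431.7597505  -410.59207124   25.        ]
```

```bash
cat >> h.py <<'E'
A=.071; X=np.array([np.cos(A),np.sin(A),0]); Y=np.array([-np.sin(A),np.cos(A),0])
HOME=np.array([550.8,-323.5,0])
def ori(yaw,tilt=.35,half=False):
    r=R.from_euler('xyz',[np.pi,-tilt,yaw])
    if half: r=r*R.from_euler('z',np.pi)
    return list(r.as_euler('xyz'))
def st(n): print(n,'t',round(robot.current_t(),2),'tcp',np.round(robot.current_tcp_pos(),1),'F',np.round(robot.current_contact_force(),1))
E
python3 - <<'E'
from h import *
for p in([530,-130,12],[530,-130,120],[530,-220,12]): print(robot.inverse_kinematics(p,ori(A-np.pi/2,.35,True)))
o=ori(A)
robot.move_ptp([392,-262,90],o); st('above')
print(robot.move_linear([392,-262,12],speed=80,f_stop=6)); st('down')
p=np.array([392,-262,12.])
print(robot.move_linear(list(p+X*45),speed=25,f_stop=2)); st('contact')
d=cam('wrist'); cv2.imwrite('pics/w2.png',d['img'])
E
```

```text
[-0.20054924  0.42494255  1.84250835 -0.46315682  0.83213792  0.03621255]
[-0.20054924  0.28407005  1.73143556 -0.38790316  1.06198254 -0.09166662]
[-0.36954865  0.43401202  1.82645923 -0.45644876  0.78056657 -0.1294666 ]
above t 2.52 tcp [ 392.5 -264.    91.1] F [0.  0.3 1.2]
False
down t 3.65 tcp [ 392.2 -262.4   12.4] F [ 0.1  0.5 -0. ]
False
contact t 5.6 tcp [ 436.8 -258.8   12. ] F [0.5 1.  0.4]
```

View pics/w2.png

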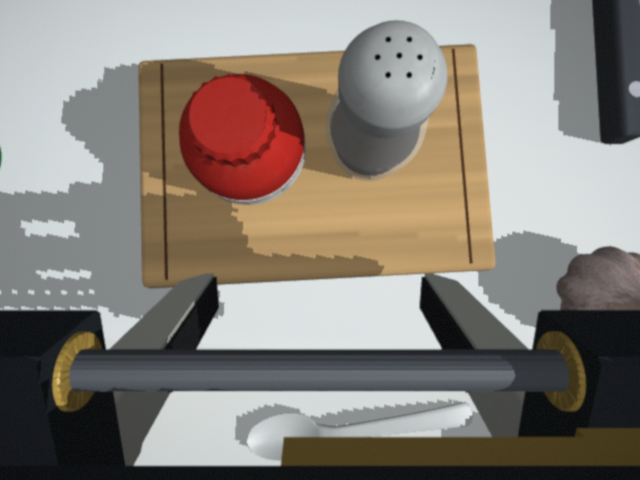

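The board is squarely ahead of both fingertips, at row ~275, with the left one nearly touching. Both items are standing. Continuing the push.

```bash
python3 - <<'E'
from h import *
p=np.array(robot.current_tcp_pos()); p[2]=12
print(robot.move_linear(list(p+X*34),speed=25,f_stop=15)); st('push')
q=np.array(robot.current_tcp_pos()); q[2]=12
print(robot.move_linear(list(q+X*16),speed=10,f_stop=8)); st('rail')
d=cam('wrist'); cv2.imwrite('pics/w3.png',d['img'])
E
```

```text
False
push t 7.16 tcp [ 470.6 -256.4   12. ] F [ 0.7 -0.3 -0.2]
False
rail t 8.9 tcp [ 486.6 -255.2   12. ] F [-0.5  0.5  0.4]
```

View pics/w3.png

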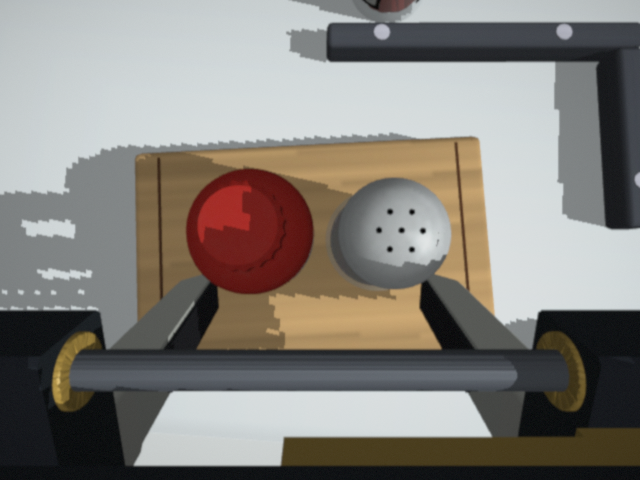

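```bash
python3 - <<'E'
from h import *
d=cam('wrist'); t=np.array(robot.current_tcp_pos()); print(t,robot.current_eef_rot(),robot.current_gripper_width(),d['eye'],d['orientation'])
rr=R.from_euler('xyz',robot.current_eef_rot()).as_matrix(); print(rr.round(2))
for s in(-46,0,46): print(proj(d,t+rr[:,1]*s))
print('board front pred corners',[proj(d,[440.2,-345,30]),proj(d,[418.6,-168.7,30]),proj(d,[556,-331,30]),proj(d,[534.3,-154.5,30])])
print(boardpose(d,(120,130,500,352)))
d=cam('side'); cv2.imwrite('pics/s2.png',cv2.resize(d['img'][190:350,200:420],None,fx=3.6,fy=3.6,interpolation=cv2.INTER_CUBIC))
E
```

```text
[ 486.55352524 -255.27458285   12.02126934] [ 3.14157591 -0.35002579  0.07095108] 0.9986392627269239 [ 485.76930245 -254.73898371  225.28304327] [-3.06193944e+00  3.66941934e-05 -1.49944338e+00]
[[ 0.94  0.07  0.34]
 [ 0.07 -1.    0.02]
 [ 0.34  0.   -0.94]]
(np.float64(235.16028507492175), np.float64(262.78008929061843))
(np.float64(319.77680864176716), np.float64(262.814665071046))
(np.float64(404.3964326932907), np.float64(262.84924211838546))
board front pred corners [(np.float64(496.8574786506988), np.float64(371.0539254881692)), (np.float64(131.97701868754388), np.float64(390.00814177870086)), (np.float64(477.414095401621), np.float64(137.28433569115305)), (np.float64(129.04171933125818), np.float64(154.68975839224962))]
(array([ 493.56521606, -250.92289734]), np.float32(0.12369089), [105.67770385742188, 175.54820251464844])
```

View pics/s2.png

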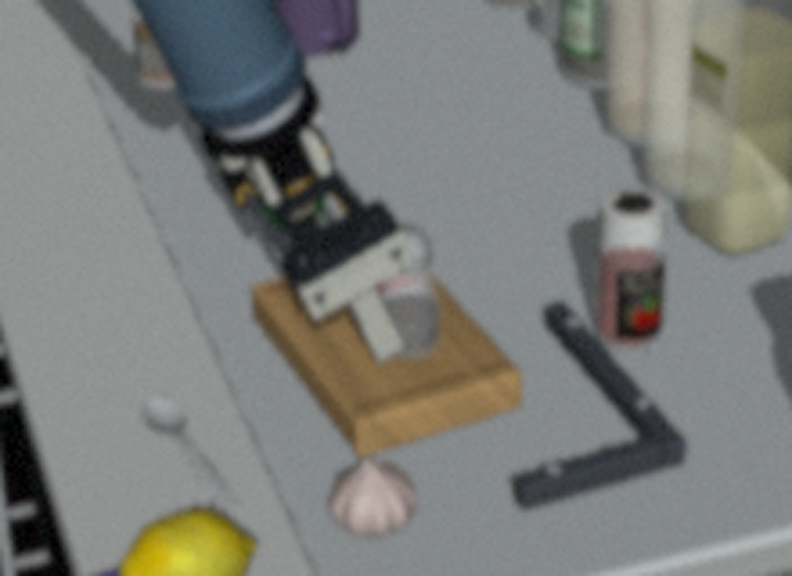

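The fingertips are above the board: they passed over its front half with no contact, and the board has not moved. The real tips sit higher than the reported TCP. I back straight out, then feel for the worktop.

```bash
python3 - <<'E'
from h import *
p=np.array(robot.current_tcp_pos()); print(robot.move_linear(list(p-X*100),speed=80)); st('back')
q=np.array(robot.current_tcp_pos())
s,d=cam('side'),cam('wrist')
a=np.vstack([cv2.resize(s['img'][200:330,200:420],(704,416),interpolation=cv2.INTER_CUBIC)])
cv2.imwrite('pics/s3.png',a); cv2.imwrite('pics/w4.png',d['img'])
np.save('w4.npy',d,allow_pickle=True);np.save('s3.npy',s,allow_pickle=True)
E
```

```text
False
back t 10.45 tcp [ 387.1 -262.4   12. ] F [-0.4  0.2  0.5]
```

View pics/s3.png

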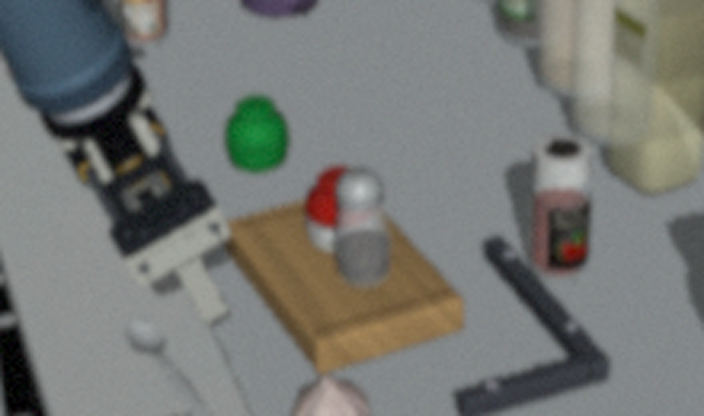

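View pics/w4.png

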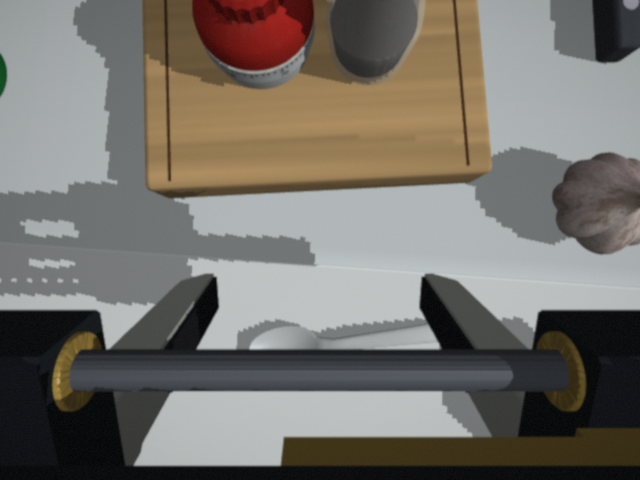

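Both items stand unharmed. The fingertips (wrist ≈(217,278) and (425,277); side ≈(267,299)) are clear in front of the board. I triangulate the tip and probe down with the force stop.

```bash
python3 - <<'E'
from h import *
d=np.load('w4.npy',allow_pickle=True).item(); s=np.load('s3.npy',allow_pickle=True).item()
def tri(c1,p1,c2,p2):
    M=[];b=[]
    for c,p in((c1,p1),(c2,p2)):
        r=rot(c)@np.array([(p[0]-c['cx'])/c['f'],(p[1]-c['cy'])/c['f'],1]); r/=np.linalg.norm(r); P=np.eye(3)-np.outer(r,r); M.append(P); b.append(P@np.array(c['eye']))
    x=np.linalg.lstsq(np.vstack(M),np.hstack(b),rcond=None)[0]; return x,np.vstack(M)@x-np.hstack(b)
print('tip',*[v.round(1) for v in tri(d,(430,277),s,(267.2,299.4))])
t=cam('top'); hsv=cv2.cvtColor(t['img'],cv2.COLOR_BGR2HSV); m=cv2.inRange(hsv,(0,150,60),(6,255,255)); m[:230]=0;m[300:]=0;m[:,:360]=0;m[:,440:]=0
print('timer px',cv2.minEnclosingCircle(biggest(m)),'gripper',robot.current_gripper_width())
p=np.array(robot.current_tcp_pos())
print(robot.move_linear([p[0],p[1],-40],speed=20,f_stop=4)); st('probe')
E
```

```text
tip [ 379.6 -312.5   44. ] [-4.5  0.8 -0.2  4.5 -0.8  0.2]
timer px ((396.336181640625, 260.51025390625), 11.220410346984863) gripper 1.0025430446595638
False
probe t 13.35 tcp [ 387.1 -262.3  -39.9] F [ 0.5 -0.1 -0.2]
```

```bash
python3 - <<'E'
from h import *
p=np.array(robot.current_tcp_pos()); e0=np.array(robot.current_joint_efforts())
for z in(-46,-52,-58,-64):
    r=robot.move_linear([p[0],p[1],z],speed=12,f_stop=3); st(r); print((np.array(robot.current_joint_efforts())-e0).round(1))
    if r: break
cv2.imwrite('pics/w5.png',cam('wrist')['img']);cv2.imwrite('pics/s5.png',cam('side')['img'])
E
```

```text
True t 13.78 tcp [ 387.2 -262.4  -44.7] F [-1.9 -0.1  5.2]
[ 0.2  2.   1.2 -0.1 -0.1 -0.1]
```

```bash
python3 - <<'E'
from h import *
d=np.load('w4.npy',allow_pickle=True).item()
for u,v in((200,257),(315,265),(500,278)): print('mat edge',ray(d,u,v,0))
p=np.array(robot.current_tcp_pos())
robot.move_linear([p[0],p[1],-20],speed=60)
c,a,_=boardpose(cam('top'),(350,220,460,305)); print(c,a,_)
# view composite
w=cam('wrist')['img'][230:400,170:470]; s=cam('side')['img'][225:330,190:390]
cv2.imwrite('pics/comp.png',np.vstack([cv2.resize(w,(520,290)),cv2.resize(s,(520,273),interpolation=cv2.INTER_CUBIC)]))
# push free of view: approach over the mat and probe
E
```

```text
mat edge [ 385.54082931 -193.45368266    0.        ]
mat edge [ 385.71606619 -259.73664757    0.        ]
mat edge [ 385.922555   -365.92611574    0.        ]
[ 487.40991211 -249.95016479] 0.1281792 [117.67597198486328, 179.19805908203125]
```

```bash
python3 - <<'E'
from h import *
p=np.array(robot.current_tcp_pos())
print(robot.move_linear(list(p+X*24),speed=60,f_stop=3)); st('fwd')
q=np.array(robot.current_tcp_pos())
print(robot.move_linear([q[0],q[1],-60],speed=12,f_stop=3)); st('mat probe')
E
```

```text
False
fwd t 15.14 tcp [ 411.1 -260.   -20.5] F [ 0.1 -0.3  0. ]
True
mat probe t 16.39 tcp [ 411.2 -260.3  -29.6] F [-1.3 -0.3  4.5]
```

The feel test fits the triangulation: the tips end about 34 mm short of the nominal TCP, and the mat is 15 mm above the front strip. I correct for that and push.

```bash
cat >> h.py <<'E'
L=34; TILT=.35
def tcp(tip,fwd): return list(np.array(tip)+L*(np.sin(TILT)*fwd+np.array([0,0,-np.cos(TILT)])))
def tipnow(): return np.array(robot.current_tcp_pos())-L*R.from_euler('xyz',robot.current_eef_rot()).as_matrix()[:,2]
def at(x,y,z=14): return HOME+X*x+Y*y+[0,0,z]   # stop-frame, about home
E
python3 - <<'E'
from h import *
def rel(): t=tipnow()-HOME; return (t@X).round(1),(t@Y).round(1),t[2].round(1)
print(rel()); y0=(tipnow()-HOME)@Y
x0=(tipnow()-HOME)@X
robot.move_linear(tcp(at(x0,y0),X),speed=40)
for x,v,f in((-95,25,12),(-80,25,12),(-72,12,12),(-55,8,8)):
    r=robot.move_linear(tcp(at(x,y0),X),speed=v,f_stop=f); st(r); print(rel())
    if r: break
d=cam('wrist'); np.save('w6.npy',d,allow_pickle=True); cv2.imwrite('pics/w6.png',d['img'])
c,a,s=boardpose(cam('top'),(340,195,462,300)); c=np.append(c,0)-HOME; print('board rel',(c@X).round(1),(c@Y).round(1),a-A,s)
E
```

```text
(np.float64(-146.4), np.float64(72.9), np.float64(2.3))
False t 19.05 tcp [ 462.5 -256.7  -17.9] F [-2.5 -0.3 -1.3]
(np.float64(-95.0), np.float64(72.8), np.float64(14.0))
False t 19.8 tcp [ 477.9 -255.7  -17.7] F [-1.4  0.7 -1.1]
(np.float64(-79.6), np.float64(72.7), np.float64(14.2))
False t 20.62 tcp [ 485.6 -255.1  -17.9] F [-3.2 -0.3  1.3]
(np.float64(-71.9), np.float64(72.8), np.float64(14.1))
True t 21.62 tcp [ 490.6 -254.5  -18.3] F [-3.1 -1.4  1. ]
(np.float64(-66.8), np.float64(73.1), np.float64(13.6))
board rel -2.1 75.2 0.0022889823 [121.69608306884766, 178.620849609375]
```

The board is now against the rail and square to 0.1°, with the cheek 75 mm away. Going round to the left side.

```bash
cat >> h.py <<'E'
def rel(): t=tipnow()-HOME; return (t@X).round(1),(t@Y).round(1),t[2].round(1)
E
python3 - <<'E'
from h import *
x,y,_=rel()
robot.move_linear(tcp(at(x-15,y),X),speed=60)
robot.move_linear(tcp(at(x-40,y,180),X),speed=200)
robot.move_gripper(.6); print(robot.current_gripper_width())
o=ori(A-np.pi/2,TILT,True)
robot.move_ptp(tcp(at(-12,197,150),-Y),o); print(rel(),robot.current_t(),robot.current_qpos().round(2) if hasattr(robot.current_qpos(),'round') else robot.current_qpos())
print(robot.move_linear(tcp(at(-12,197,14),-Y),speed=120,f_stop=5)); st('down'); print(rel())
for yy,v,f in((150,35,12),(106,30,12),(101,12,12),(85,8,8)):
    r=robot.move_linear(tcp(at(-12,yy),-Y),speed=v,f_stop=f); st(r); print(rel())
    if r: break
c,a,s=boardpose(cam('top'),(340,195,480,300)); c=np.append(c,0)-HOME; print('board rel',(c@X).round(1),(c@Y).round(1),a-A,s)
E
```

```text
0.599187588929549
(np.float64(-12.5), np.float64(197.0), np.float64(149.8)) 24.7667 [-0.22  0.28  1.74 -0.39  1.05 -0.11]
False
down t 26.05 tcp [ 526.3 -139.7  -17.2] F [ 0.3 -0.4  0.1]
(np.float64(-11.4), np.float64(196.7), np.float64(14.7))
False t 27.54 tcp [ 528.9 -186.3  -18. ] F [-0.8  2.   0.4]
(np.float64(-12.1), np.float64(150.0), np.float64(13.9))
False t 29.16 tcp [ 532.1 -230.2  -18. ] F [-1.5  1.9  0.4]
(np.float64(-12.0), np.float64(106.0), np.float64(14.0))
False t 29.73 tcp [ 532.5 -235.5  -17.9] F [-0.5  2.4 -0.3]
(np.float64(-12.0), np.float64(100.8), np.float64(14.0))
True t 30.67 tcp [ 532.6 -239.8  -18.4] F [0.3 1.7 0.9]
(np.float64(-12.2), np.float64(96.3), np.float64(13.6))
board rel -0.8 -1.6 0.0032694116 [119.72651672363281, 177.1686553955078]
```

Cheek contact. Next, a gentle seating push from the front (kept left to clear the garlic), then one more from the left.

```bash
python3 - <<'E'
from h import *
def rep(n):
    c,a,s=boardpose(cam('top'),(340,195,480,300)); c=np.append(c,0)-HOME; print(n,'board rel',(c@X).round(1),(c@Y).round(1),a-A,s)
x,y,_=rel()
robot.move_linear(tcp(at(x,y+20),-Y),speed=80)
robot.move_linear(tcp(at(x,y+50,170),-Y),speed=200)
robot.move_ptp(tcp(at(-90,45,170),X),ori(A)); print(rel(),robot.current_t())
print(robot.move_linear(tcp(at(-90,45,16),X),speed=120,f_stop=5)); st('down')
robot.move_linear(tcp(at(-72,45,16),X),speed=30,f_stop=8)
r=robot.move_linear(tcp(at(-58,45,16),X),speed=8,f_stop=9); st(r); print(rel()); rep('front')
x,y,_=rel()
robot.move_linear(tcp(at(-90,45,16),X),speed=80)
robot.move_linear(tcp(at(-100,45,170),X),speed=200)
robot.move_ptp(tcp(at(-12,125,170),-Y),ori(A-np.pi/2,TILT,True))
print(robot.move_linear(tcp(at(-12,125,14),-Y),speed=120,f_stop=5))
robot.move_linear(tcp(at(-12,102),-Y),speed=35,f_stop=8)
r=robot.move_linear(tcp(at(-12,86),-Y),speed=8,f_stop=9); st(r); print(rel()); rep('left')
x,y,_=rel()
robot.move_linear(tcp(at(x,y+20),-Y),speed=60)
robot.move_linear(tcp(at(x-20,y+60,190),-Y),speed=200)
robot.move_ptp([440,-310,300],[np.pi,0,.07]); print(robot.current_t())
d=cam('wrist'); np.save('w7.npy',d,allow_pickle=True); cv2.imwrite('pics/w7.png',d['img'])
c,a,s=boardpose(d,(180,20,440,205)); c=np.append(c,0)-HOME; print('wrist',(c@X).round(1),(c@Y).round(1),a-A,s)
cv2.imwrite('pics/final.png',cv2.resize(d['img'][0:230,130:470],None,fx=2.3,fy=2.3,interpolation=cv2.INTER_CUBIC))
E
```

```text
(np.float64(-90.7), np.float64(45.5), np.float64(168.9)) 32.8417
False
down t 34.27 tcp [ 469.9 -284.6  -15.3] F [ 1.4  1.  -1.2]
True t 35.94 tcp [ 492.5 -282.4  -16.5] F [-1.8 -0.1  1.5]
(np.float64(-66.8), np.float64(45.1), np.float64(15.5))
front board rel -7.6 0.3 0.0038328245 [133.67007446289062, 181.7853546142578]
False
True t 41.42 tcp [ 532.6 -239.8  -18.5] F [-0.6  1.1  1.7]
(np.float64(-12.2), np.float64(96.4), np.float64(13.5))
left board rel -0.8 -1.7 0.00080510974 [119.81968688964844, 177.16026306152344]
43.8833
wrist 0.2 -1.3 0.0015354455 [117.67198181152344, 178.39125061035156]
```

View pics/final.png

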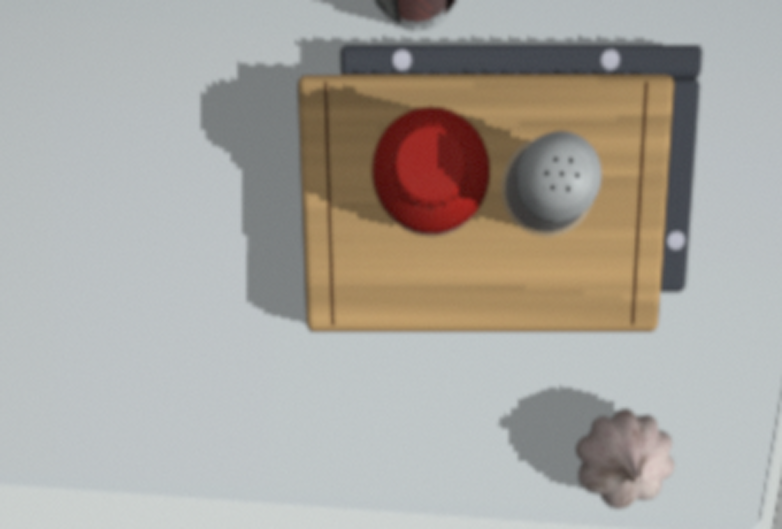

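The board sits square against both the rail and the cheek, the timer and shaker are standing on it, the garlic is untouched, and the robot is clear.

```bash
python3 -c "
from bench import robot
print(robot.hand_in())"
```

```text
the job is handed in; nothing more can be done
None
```

Handed in at about 44 s: the board is square and snug against rail and cheek with shaker and timer standing on it, but on my first try the fingers passed over the board beside them and the timer may have been nudged a few mm (I saw no force on the tool).

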